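# Rock the seesaw gate of the vial feeder over and back

### The arm

A 6-joint arm with a two-finger parallel gripper is mounted at the origin on a cart in front of the work surface, level with it; the furniture and walls round the work are solid. World frame = base frame: x ahead of the robot, y to its left, z up, the work surface at z = 0. Lengths are in m, angles in rad, forces in N, time in s.
With the tool pointing down it reaches from about 0.325 to 0.85 m from the base axis. Payload 4.4 kg.
Tool frame: the origin (TCP) lies at the very end of the fingers, on their centre line; the grasp point (between the pads) lies 19 mm behind it; y points along the fingers, z is the direction in which the jaws open and shut, and the axes are right-handed (so a half turn about y gives the same grasp; the last joint's range is limited). The gripper opens to 94 mm and grips with 3 to 60 N. Pads are 16 mm wide; open, the fingers measure 119 mm over their backs; the gripper's body (75 mm by 177 mm) begins 78 mm behind the grasp point.
Start: joints at [1.028, 0.207, 1.542, -0, 1.393, -0.15], TCP at [0.22, 0.531, 0.205] pointing down, gripper open.
Joint ranges: [-2.73, 2.73], [-0.86, 2.22], [0.23, 2.46], [-1.11, 4.25], [0.08, 2.63], [-2.82, 2.82]. Speed limits (rad/s): [2.79, 2.79, 3.14, 3.14, 3.14, 3.14].

### API

Orientations are given as a unit quaternion [x, y, z, w].
In Python, from station import bot, snapshot, camera_params, close_job gives the robot as it stands. The module is installed in compiled form; this text tells all that it offers.
- The arm moves only by the tool step_arm, never from a script. Its argument "increments" is a list of rows, each an object of numbers: "dx", "dy", "dz": the shift along the tool's x, y, z in cm; "wx", "wy", "wz": the turn, a rotation vector about the tool's x, y, z in degrees. In form: [{"dx": .., "dy": .., "dz": .., "wx": .., "wy": .., "wz": ..}, ...]. A call has exactly 8 rows; each row shifts and turns the commanded pose from where the row before left it, along the tool's axes as they then stand; what a row does not reach is not made up. A row lasts 1/12 s, in which the tool goes at most 41.7 mm and 7.16 degrees, less where a joint would pass 70% of its speed; a pose out of reach is approached as far as the arm can. A call with a gripper value outside its range is refused whole. "hand" is the gripper's target within -1 to 1 (fully open at 1, half-way at 0, shut at -1), set as the call begins (left out, the last holds). The fingers move at their own pace and stop on an object; the grip force is fixed at half the most. Time passes only in rows, so rows that do not move let the fingers close, or fill a call up. It gives the time, the measured TCP pose, the force and the opening at its end, in the units of the state.
- bot.observe(): the state, without advancing time (a new reading comes with each control period).
- snapshot(name): name is "side" or "top"; returns (picture, depth): 384x512x3 uint8, blue, green, red; 384x512 float32, m along the optical axis (not along the pixel's ray), 0 where there is no reading.
- camera_params(name): a dict with "camera_matrix" (3x3 intrinsics, pixels), "eye" and "attitude" of the camera in the world. Camera axes: x right, y up, looking along -z (the intrinsics and any distortion apply to the point x, -y, -z); pixel columns grow to the right and rows downward; lengths in m; the calibration is good to about 2 mm. A picture is of the moment at which its call begins. camera_params takes no time and is no camera call.
- close_job(): hands the job in, once; it reports no verdict.
The state is a dict: "t": time; "qpos": joint angles; "joint_velocities": joint speeds; "joint_efforts": joint torques, N m; "tcp_pos": TCP position; "ee_rot": TCP orientation; "force": force on the tool from outside, world axes, zero at the start; "moment": the same for the moment, N m; "width": opening from 0.0 (shut) to 1.0 (fully open).
Only numpy, scipy, OpenCV 4.12 (cv2) and the standard library are available. Lean on these libraries where they do the work, as an engineer would, in place of code of your own. Each camera call takes 0.05 s, during which the arm holds its last target.

### The job

The vial feeder's seesaw gate is holding two vials back in the left lane; the right lane has already run down. With closed fingertips, press down the raised right end of the gate so that it rocks over its pivot and the waiting vials roll down the left lane to its front end; once they lie still there, press the left end down to rock the gate back as it was, so that the left lane is shut for refilling. Do not touch or lift the vials, grasp nothing, and leave the things around the feeder where they are.

Things in the scene. Friction and masses are not known exactly. Their poses are not given: they have to be found in the camera images.
- feeder: fixed gravity feeder, 240x195 mm, with two white lanes (centres 65 mm left and right of the middle, 55 mm wide inside, walls 26 mm) falling 15 degrees to a closed front end (-x, robot's side). Lane floor 77 mm above the worktop under the gate, 43 mm at the front. Origin: underside on the worktop, straight below the gate's pivot, which is 150 mm up; x to the back, y to the left
- gate (a joint): seesaw gate, a beam along the feeder's y with a blade over each lane and a press pad at each end. Rad, -0.30 to 0.30 (hard stops): positive = left (+y) end up, left lane open, right shut; negative = right end up, right lane open, left shut. A weight above the pivot (top 38 mm above it) tips it on to the stop it leans to, where it stays; it starts at -0.30; under 1 N on a pad rocks it
- pad_left (a point): centre of the top face of the black press pad (40 mm along x, 36 mm along y, 7 mm thick) at the left (+y) end of the gate, 108 mm from the pivot; about 186 mm above the worktop when this end is up and 122 mm when it is down; it moves with the gate; its z axis is the pad's normal
- pad_right (a point): the same at the right (-y) end of the gate
- vial_left_1_mid (a point): glass screw-cap vial lying across its lane, 22 mm diameter, 50 mm long; this point is its middle; in the left lane, held behind the gate at first (92 to 98 mm above the worktop); at the front end it lies 57 to 63 mm above the worktop, 90 to 115 mm in front of the pivot
- vial_left_2_mid (a point): glass screw-cap vial lying across its lane, 22 mm diameter, 50 mm long; this point is its middle; in the left lane, held behind the gate at first (92 to 98 mm above the worktop); at the front end it lies 57 to 63 mm above the worktop, 90 to 115 mm in front of the pivot
- vial_right_1_mid (a point): glass screw-cap vial lying across its lane, 22 mm diameter, 50 mm long; this point is its middle; already at the front end of the right lane, to be left there
- vial_right_2_mid (a point): glass screw-cap vial lying across its lane, 22 mm diameter, 50 mm long; this point is its middle; already at the front end of the right lane, to be left there
- spare_vial: bystander: small screw vial with a pale cap standing upright, 22 mm diameter, 50 mm tall; origin at its underside, centre. Leave alone
- petri: bystander: petri dish, 60 mm diameter, 15 mm high; origin at its underside, centre. Leave alone
- marker: bystander: black marker pen, 13x133x14 mm, lying; origin at its underside, centre. Leave alone
- bottle: bystander: white capped reagent bottle, 66 mm diameter, 126 mm tall; origin at its underside, centre. Leave alone
- bulb: bystander: red rubber pipette bulb, 47 mm diameter, 66 mm tall; origin at its underside, centre. Leave alone
- flask: bystander: conical flask, 63 mm diameter, 102 mm tall; origin at its underside, centre. Leave alone
- tubes: bystander: microtube rack, 65x124x39 mm; origin at its underside, centre. Leave alone

How it is judged:
By the outcome, as a careful person would: the job done as asked, in the order asked, and still so for the second after the job is handed in, with the robot touching nothing.
It also fails if it takes over 45 s, if anything falls off the work surface, if the arm or the gripper's body presses on something with over 40 N, if the wrist force passes 120 N, or if a joint passes its speed limit or range.

## Working session

There is one attempt and no reset: what is moved stays moved. The work goes in short steps, Python scripts to look and compute and a tool call to move; the robot and the scene stay as the last step left them, time stands still between calls to the robot, and variables do not carry over. Pictures are saved under pics/ and viewed, and the job is handed in when it is done.

Besides the shell and the picture viewer there is one more tool, called as name(argument=value, ...) on one line, values as JSON. step_arm: Moves the arm, as the interface text tells. Its arguments: {"type":"object","properties":{"increments":{"type":"array"},"hand":{"type":"number"}},"required":["increments"]}

```bash
mkdir -p pics; python3 - <<'E'
from station import bot, snapshot, camera_params
import cv2,numpy as np
for n in("side","top"):
    p,d=snapshot(n); cv2.imwrite(f"pics/{n}0.png",p); np.save(f"{n}0.npy",d)
    print(n,camera_params(n))
print(bot.observe())
E
```

```text
side {'camera_matrix': array([[364.84222027,   0.        , 252.67007878],
       [  0.        , 364.84222027, 188.57981254],
       [  0.        ,   0.        ,   1.        ]]), 'eye': array([ 0.29487795, -0.97971959,  0.73918169]), 'attitude': array([ 0.47509633, -0.03699009, -0.09393395,  0.87412335])}
top {'camera_matrix': array([[367.76490004,   0.        , 258.64516261],
       [  0.        , 367.76490004, 193.06692534],
       [  0.        ,   0.        ,   1.        ]]), 'eye': array([ 0.28697218, -0.05561072,  1.30406989]), 'attitude': array([-0.0604795 ,  0.05733528,  0.71258215, -0.69662154])}
{'t': 0.1, 'qpos': array([ 1.02846949e+00,  2.07307762e-01,  1.54279183e+00,  9.74624316e-06,
        1.39351972e+00, -1.50561177e-01]), 'joint_velocities': array([-0.00148329,  0.0004447 , -0.00505288,  0.00093792,  0.0008242 ,
        0.00011392]), 'joint_efforts': array([ 8.89783701e-05, -3.71858418e+01, -2.82296991e+01,  6.99640671e-02,
        3.10352712e-02, -4.34722858e-05]), 'tcp_pos': array([0.2192075 , 0.53078976, 0.20443142]), 'ee_rot': array([ 0.69425656, -0.13787302,  0.13738004, -0.69291095]), 'force': array([0.00241796, 0.15428265, 0.73421379]), 'moment': array([-0.00169907,  0.04167309, -0.01021584]), 'width': 0.9994575399522683}
```

View pics/side0.png

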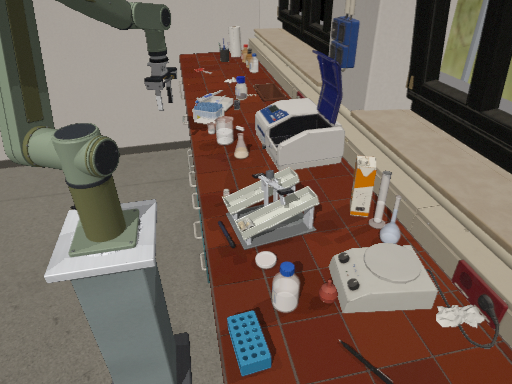

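View pics/top0.png

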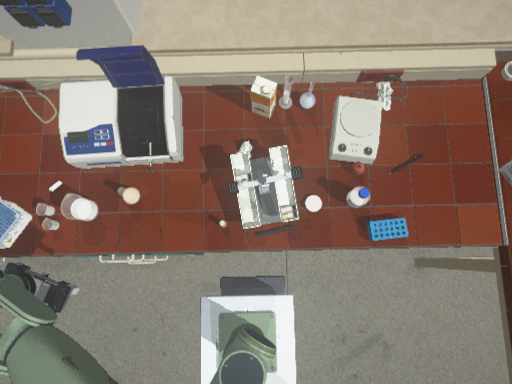

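The top view shows the feeder near (265,185), with black pads at about (233,187) and (300,182). The side view shows it near (270,205). I'll zoom in on both.

```bash
cat > h.py <<'E'
import cv2,numpy as np
from scipy.spatial.transform import Rotation as R
from station import camera_params
def cam(n):
    c=camera_params(n); return c["camera_matrix"],np.array(c["eye"]),R.from_quat(c["attitude"]).as_matrix()
def unproj(n,u,v,d):
    K,e,A=cam(n); u,v,d=map(lambda a:np.asarray(a,float),(u,v,d))
    p=np.stack([(u-K[0,2])/K[0,0]*d,-(v-K[1,2])/K[1,1]*d,-d],-1)
    return p@A.T+e
def onplane(n,u,v,z):
    K,e,A=cam(n); p=unproj(n,u,v,1.0)-e; return e+p*(z-e[2])/p[2]
def proj(n,P):
    K,e,A=cam(n); q=(np.atleast_2d(P)-e)@A; d=-q[:,2]
    return np.stack([K[0,0]*q[:,0]/d+K[0,2],-K[1,1]*q[:,1]/d+K[1,2]],-1)
E
python3 - <<'E'
import cv2,numpy as np
from h import *
a=cv2.imread("pics/top0.png");b=cv2.imread("pics/side0.png")
cv2.imwrite("pics/top0z.png",cv2.resize(a[135:240,210:330],None,fx=5.5,fy=5.5,interpolation=cv2.INTER_CUBIC))
cv2.imwrite("pics/side0z.png",cv2.resize(b[155:255,210:330],None,fx=5.5,fy=5.5,interpolation=cv2.INTER_CUBIC))
E
```

```text
(no output)
```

View pics/top0z.png

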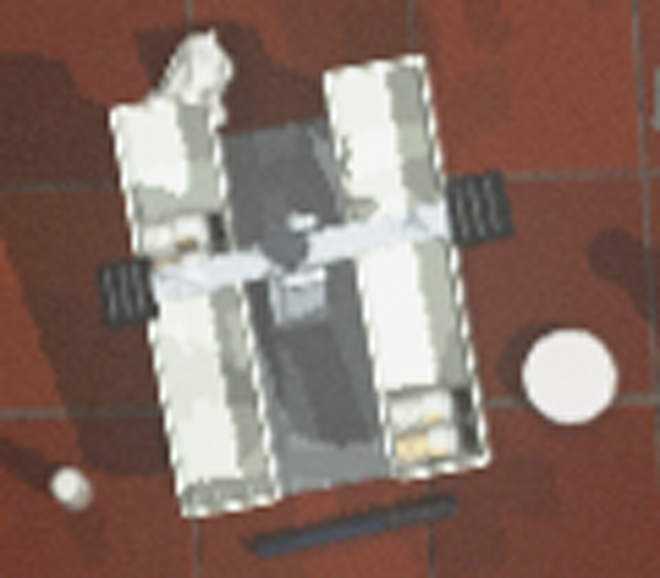

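View pics/side0z.png

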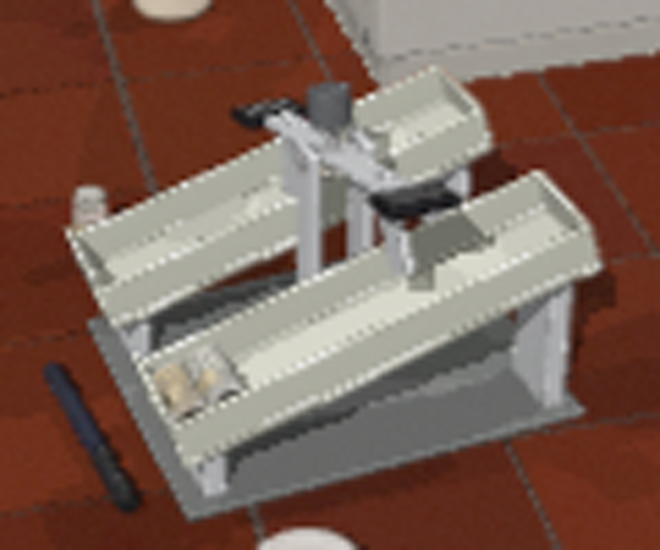

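The zoomed top view puts the right (raised) pad at full-image (297.3,173.2) and the left pad at (233.1,188.3). The two waiting vials are behind the gate in the left lane, and two more lie at the front of the right lane.

```bash
python3 - <<'E'
from h import *
d=np.load("top0.npy"); a=cv2.imread("pics/top0.png")
PR=onplane("top",297.3,173.2,.186);PL=onplane("top",233.1,188.3,.122)
print(PR,PL,np.linalg.norm((PR-PL)[:2]), "yaw",np.degrees(np.arctan2(*(PL-PR)[[1,0]]))-90, (PR+PL)/2)
# side projection check
print(proj("side",[PR,PL]))
for u,v in((297,173),(233,188)):
  for du in range(-3,4,3): print(np.round(unproj("top",u+du,v,d[v,u+du]),3))
m=(a.max(2)<70).astype(np.uint8)
n,l,s,c=cv2.connectedComponentsWithStats(m)
for i in range(1,n):
  if s[i,4]>25 and 210<c[i][0]<330 and 135<c[i][1]<240: print(s[i],c[i])
# other heights around
for n_,u,v in(("bottle",362,196),):print(onplane("top",u,v,.12))
from station import bot
Rm=R.from_quat(bot.observe()["ee_rot"]).as_matrix();print(Rm.round(3))
E
```

```text
[ 0.5351083  -0.17425955  0.186     ] [0.50377925 0.03055941 0.122     ] 0.20720114788864435 yaw 8.696540049983867 [ 0.51944377 -0.07185007  0.154     ]
[[284.82995945 190.27867129]
 [258.25946314 174.47701059]]
[ 0.536 -0.164  0.184]
[ 0.535 -0.173  0.189]
[ 0.535 -0.182  0.191]
[0.506 0.041 0.119]
[0.505 0.031 0.123]
[0.504 0.021 0.122]
[ 0.46890929 -0.38864641  0.12      ]
[[ 0.924 -0.001  0.382]
 [-0.382 -0.002  0.924]
 [-0.    -1.    -0.002]]
```

Pad spacing is 207 mm (206 expected) and both pads reproject correctly in the side view, so the feeder's yaw is about 8.7°. I'll keep the tool orientation, close the fingers, and travel at z≈0.26.

step_arm(increments=[{"dx":1.75,"dy":-0.7,"dz":-1.65},{"dx":1.75,"dy":-0.7,"dz":-1.65},{"dx":1.75,"dy":-0.7,"dz":-1.65},{"dx":1.75,"dy":-0.7,"dz":-1.65},{"dx":1.75,"dy":-0.7,"dz":-1.65},{"dx":1.75,"dy":-0.7,"dz":-1.65},{"dx":1.75,"dy":-0.7,"dz":-1.65},{"dx":1.75,"dy":-0.7,"dz":-1.65}], hand=-1)

```text
invalid input
```

step_arm(increments=[{"dx":1.75,"dz":-1.65},{"dx":1.75,"dz":-1.65},{"dx":1.75,"dz":-1.65},{"dx":1.75,"dz":-1.65},{"dx":1.75,"dz":-1.65},{"dx":1.75,"dz":-1.65},{"dx":1.75,"dz":-1.65},{"dx":1.75,"dz":-1.65}])

```text
invalid input
```

step_arm(increments=[{"dx":1.75,"dy":-0.7,"dz":-1.65,"wx":0,"wy":0,"wz":0},{"dx":1.75,"dy":-0.7,"dz":-1.65,"wx":0,"wy":0,"wz":0},{"dx":1.75,"dy":-0.7,"dz":-1.65,"wx":0,"wy":0,"wz":0},{"dx":1.75,"dy":-0.7,"dz":-1.65,"wx":0,"wy":0,"wz":0},{"dx":1.75,"dy":-0.7,"dz":-1.65,"wx":0,"wy":0,"wz":0},{"dx":1.75,"dy":-0.7,"dz":-1.65,"wx":0,"wy":0,"wz":0},{"dx":1.75,"dy":-0.7,"dz":-1.65,"wx":0,"wy":0,"wz":0},{"dx":1.75,"dy":-0.7,"dz":-1.65,"wx":0,"wy":0,"wz":0}], hand=-1)

```text
t: 0.77
tcp_pos: [0.2985, 0.3546, 0.2613]
ee_rot: [0.694, -0.138, 0.137, -0.693]
force: [1.3, -0.1, 0.3]
width: 0.467
```

step_arm(increments=[{"dx":1.75,"dy":0,"dz":-1.65,"wx":0,"wy":0,"wz":0},{"dx":1.75,"dy":0,"dz":-1.65,"wx":0,"wy":0,"wz":0},{"dx":1.75,"dy":0,"dz":-1.65,"wx":0,"wy":0,"wz":0},{"dx":1.75,"dy":0,"dz":-1.65,"wx":0,"wy":0,"wz":0},{"dx":1.75,"dy":0,"dz":-1.65,"wx":0,"wy":0,"wz":0},{"dx":1.75,"dy":0,"dz":-1.65,"wx":0,"wy":0,"wz":0},{"dx":1.75,"dy":0,"dz":-1.65,"wx":0,"wy":0,"wz":0},{"dx":1.75,"dy":0,"dz":-1.65,"wx":0,"wy":0,"wz":0}])

```text
t: 1.43
tcp_pos: [0.3775, 0.1793, 0.261]
ee_rot: [0.694, -0.138, 0.137, -0.693]
force: [-0.5, -0.0, 0.0]
width: 0.004
```

step_arm(increments=[{"dx":1.75,"dy":0,"dz":-1.65,"wx":0,"wy":0,"wz":0},{"dx":1.75,"dy":0,"dz":-1.65,"wx":0,"wy":0,"wz":0},{"dx":1.75,"dy":0,"dz":-1.65,"wx":0,"wy":0,"wz":0},{"dx":1.75,"dy":0,"dz":-1.65,"wx":0,"wy":0,"wz":0},{"dx":1.75,"dy":0,"dz":-1.65,"wx":0,"wy":0,"wz":0},{"dx":1.75,"dy":0,"dz":-1.65,"wx":0,"wy":0,"wz":0},{"dx":1.75,"dy":0,"dz":-1.65,"wx":0,"wy":0,"wz":0},{"dx":1.75,"dy":0,"dz":-1.65,"wx":0,"wy":0,"wz":0}])

```text
t: 2.1
tcp_pos: [0.4565, 0.004, 0.261]
ee_rot: [-0.694, 0.138, -0.137, 0.694]
force: [-0.2, 0.1, 0.3]
width: 0.003
```

step_arm(increments=[{"dx":1.77,"dy":0,"dz":-1.7,"wx":0,"wy":0,"wz":0},{"dx":1.77,"dy":0,"dz":-1.7,"wx":0,"wy":0,"wz":0},{"dx":1.77,"dy":0,"dz":-1.7,"wx":0,"wy":0,"wz":0},{"dx":1.77,"dy":0,"dz":-1.7,"wx":0,"wy":0,"wz":0},{"dx":1.77,"dy":0,"dz":-1.7,"wx":0,"wy":0,"wz":0},{"dx":1.77,"dy":0,"dz":-1.7,"wx":0,"wy":0,"wz":0},{"dx":1.77,"dy":0,"dz":-1.7,"wx":0,"wy":0,"wz":0},{"dx":1.77,"dy":0,"dz":-1.7,"wx":0,"wy":0,"wz":0}])

```text
t: 2.77
tcp_pos: [0.5355, -0.1757, 0.2608]
ee_rot: [-0.693, 0.138, -0.137, 0.694]
force: [-0.4, 0.2, 0.4]
width: 0.005
```

step_arm(increments=[{"dx":0,"dy":1,"dz":0,"wx":0,"wy":0,"wz":0},{"dx":0,"dy":1,"dz":0,"wx":0,"wy":0,"wz":0},{"dx":0,"dy":1,"dz":0,"wx":0,"wy":0,"wz":0},{"dx":0,"dy":1,"dz":0,"wx":0,"wy":0,"wz":0},{"dx":0,"dy":1,"dz":0,"wx":0,"wy":0,"wz":0},{"dx":0,"dy":0.5,"dz":0,"wx":0,"wy":0,"wz":0},{"dx":0,"dy":0,"dz":0,"wx":0,"wy":0,"wz":0},{"dx":0,"dy":0,"dz":0,"wx":0,"wy":0,"wz":0}])

```text
t: 3.43
tcp_pos: [0.5353, -0.1741, 0.2061]
ee_rot: [-0.694, 0.138, -0.137, 0.694]
force: [0.3, 0.2, 0.3]
width: 0.003
```

```bash
python3 - <<'E'
from h import *
from station import snapshot
for n,y,x in(("top",135,210),("side",150,210)):
    p,d=snapshot(n); cv2.imwrite(f"pics/{n}1z.png",cv2.resize(p[y:y+105,x:x+120],None,fx=5,fy=5,interpolation=cv2.INTER_CUBIC))
E
```

```text
(no output)
```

View pics/side1z.png

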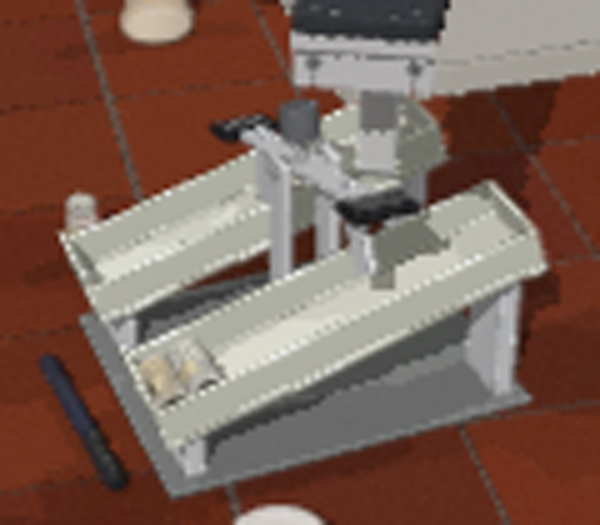

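View pics/top1z.png

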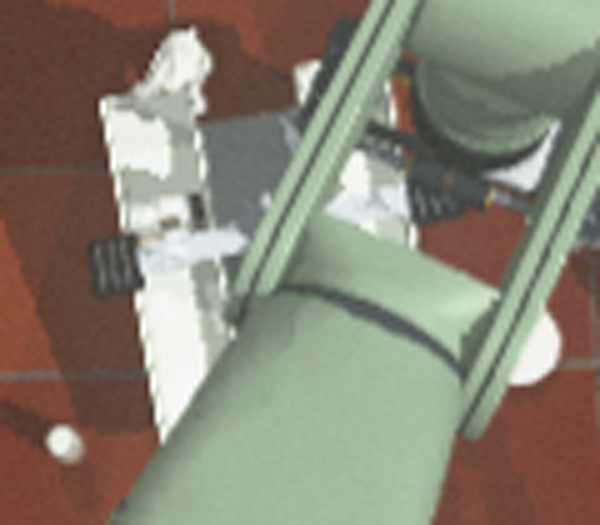

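In the side view the fingertip (375,170) is directly above the right pad (380,207), so I'll press.

step_arm(increments=[{"dx":0,"dy":0.6,"dz":0,"wx":0,"wy":0,"wz":0},{"dx":0,"dy":0.6,"dz":0,"wx":0,"wy":0,"wz":0},{"dx":0,"dy":0.6,"dz":0,"wx":0,"wy":0,"wz":0},{"dx":0,"dy":0.6,"dz":0,"wx":0,"wy":0,"wz":0},{"dx":0,"dy":0.6,"dz":0,"wx":0,"wy":0,"wz":0},{"dx":0,"dy":0.6,"dz":0,"wx":0,"wy":0,"wz":0},{"dx":0,"dy":0.6,"dz":0,"wx":0,"wy":0,"wz":0},{"dx":0,"dy":0.6,"dz":0,"wx":0,"wy":0,"wz":0}])

```text
t: 4.2
tcp_pos: [0.5353, -0.1747, 0.1576]
ee_rot: [-0.694, 0.138, -0.138, 0.694]
force: [0.0, 0.7, -0.1]
width: 0.007
```

step_arm(increments=[{"dx":0,"dy":0.6,"dz":0,"wx":0,"wy":0,"wz":0},{"dx":0,"dy":0.6,"dz":0,"wx":0,"wy":0,"wz":0},{"dx":0,"dy":0.6,"dz":0,"wx":0,"wy":0,"wz":0},{"dx":0,"dy":0.6,"dz":0,"wx":0,"wy":0,"wz":0},{"dx":0,"dy":0.4,"dz":0,"wx":0,"wy":0,"wz":0},{"dx":0,"dy":0,"dz":0,"wx":0,"wy":0,"wz":0},{"dx":0,"dy":0,"dz":0,"wx":0,"wy":0,"wz":0},{"dx":0,"dy":0,"dz":0,"wx":0,"wy":0,"wz":0}])

```text
t: 4.87
tcp_pos: [0.5357, -0.1748, 0.1307]
ee_rot: [0.694, -0.137, 0.138, -0.694]
force: [0.5, 0.6, -0.5]
width: 0.002
```

```bash
python3 - <<'E'
from h import *
from station import snapshot
for n,y,x in(("top",135,210),("side",150,210)):
    p,d=snapshot(n); cv2.imwrite(f"pics/{n}2z.png",cv2.resize(p[y:y+105,x:x+120],None,fx=5,fy=5,interpolation=cv2.INTER_CUBIC))
E
```

```text
(no output)
```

View pics/side2z.png

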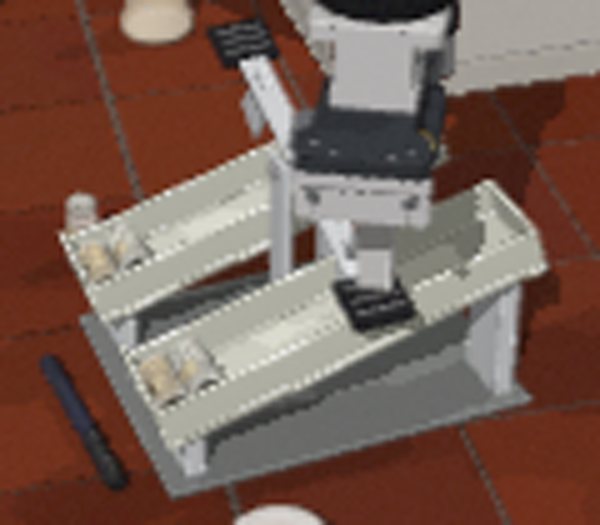

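The gate has rocked over and both left vials are at the front end, at (95,260) and (125,245). I'll lift off and cross to the left pad.

step_arm(increments=[{"dx":0,"dy":-1.6,"dz":0,"wx":0,"wy":0,"wz":0},{"dx":0,"dy":-1.6,"dz":0,"wx":0,"wy":0,"wz":0},{"dx":0,"dy":-1.6,"dz":0,"wx":0,"wy":0,"wz":0},{"dx":0,"dy":-1.6,"dz":0,"wx":0,"wy":0,"wz":0},{"dx":0,"dy":-1.6,"dz":0,"wx":0,"wy":0,"wz":0},{"dx":0,"dy":-1.6,"dz":0,"wx":0,"wy":0,"wz":0},{"dx":0,"dy":-1.6,"dz":0,"wx":0,"wy":0,"wz":0},{"dx":0,"dy":-1.6,"dz":0,"wx":0,"wy":0,"wz":0}])

```text
t: 5.63
tcp_pos: [0.5356, -0.1747, 0.2597]
ee_rot: [0.694, -0.137, 0.138, -0.694]
force: [-0.1, -0.1, 0.4]
width: 0.005
```

step_arm(increments=[{"dx":-1.34,"dy":0,"dz":2.21,"wx":0,"wy":0,"wz":0},{"dx":-1.34,"dy":0,"dz":2.21,"wx":0,"wy":0,"wz":0},{"dx":-1.34,"dy":0,"dz":2.21,"wx":0,"wy":0,"wz":0},{"dx":-1.34,"dy":0,"dz":2.21,"wx":0,"wy":0,"wz":0},{"dx":-1.34,"dy":0,"dz":2.21,"wx":0,"wy":0,"wz":0},{"dx":-1.34,"dy":0,"dz":2.21,"wx":0,"wy":0,"wz":0},{"dx":-1.34,"dy":0,"dz":2.21,"wx":0,"wy":0,"wz":0},{"dx":-1.34,"dy":0,"dz":2.21,"wx":0,"wy":0,"wz":0}])

```text
t: 6.3
tcp_pos: [0.5037, 0.0308, 0.259]
ee_rot: [-0.694, 0.137, -0.138, 0.694]
force: [0.2, -0.1, -0.1]
width: 0.006
```

step_arm(increments=[{"dx":0,"dy":1,"dz":0,"wx":0,"wy":0,"wz":0},{"dx":0,"dy":1,"dz":0,"wx":0,"wy":0,"wz":0},{"dx":0,"dy":1,"dz":0,"wx":0,"wy":0,"wz":0},{"dx":0,"dy":1,"dz":0,"wx":0,"wy":0,"wz":0},{"dx":0,"dy":0.8,"dz":0,"wx":0,"wy":0,"wz":0},{"dx":0,"dy":0,"dz":0,"wx":0,"wy":0,"wz":0},{"dx":0,"dy":0,"dz":0,"wx":0,"wy":0,"wz":0},{"dx":0,"dy":0,"dz":0,"wx":0,"wy":0,"wz":0}])

```text
t: 6.97
tcp_pos: [0.5042, 0.0291, 0.2106]
ee_rot: [0.694, -0.138, 0.138, -0.694]
force: [-0.4, 0.3, -0.2]
width: 0.006
```

```bash
python3 - <<'E'
from h import *
from station import snapshot
for n,y,x in(("top",135,210),("side",150,210)):
    p,d=snapshot(n); cv2.imwrite(f"pics/{n}3z.png",cv2.resize(p[y:y+105,x:x+120],None,fx=5,fy=5,interpolation=cv2.INTER_CUBIC))
E
```

```text
(no output)
```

View pics/side3z.png

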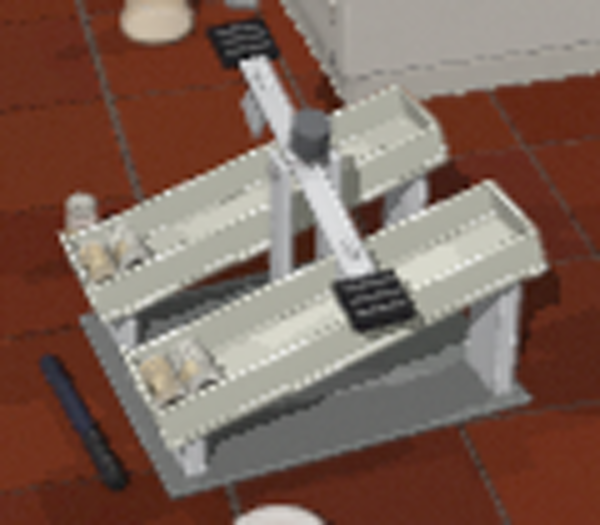

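View pics/top3z.png

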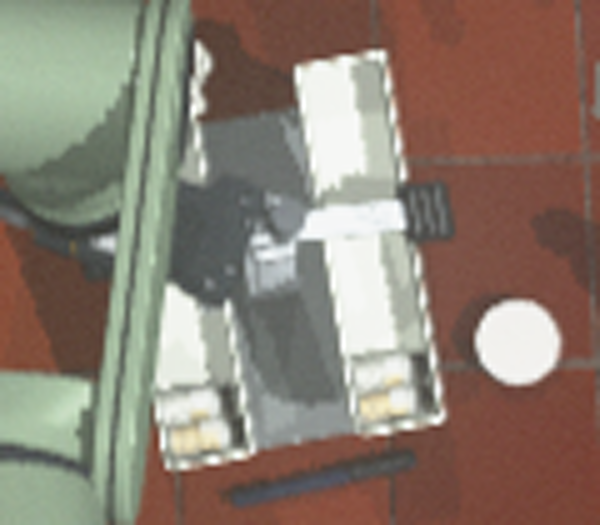

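The vials lie unmoved at the front (side view (95,260) and (125,245)), and the gate stays over with nothing touching it. The tool is above the left pad, so I'll press.

step_arm(increments=[{"dx":0,"dy":0.6,"dz":0,"wx":0,"wy":0,"wz":0},{"dx":0,"dy":0.6,"dz":0,"wx":0,"wy":0,"wz":0},{"dx":0,"dy":0.6,"dz":0,"wx":0,"wy":0,"wz":0},{"dx":0,"dy":0.6,"dz":0,"wx":0,"wy":0,"wz":0},{"dx":0,"dy":0.6,"dz":0,"wx":0,"wy":0,"wz":0},{"dx":0,"dy":0.6,"dz":0,"wx":0,"wy":0,"wz":0},{"dx":0,"dy":0.6,"dz":0,"wx":0,"wy":0,"wz":0},{"dx":0,"dy":0.6,"dz":0,"wx":0,"wy":0,"wz":0}])

```text
t: 7.73
tcp_pos: [0.5038, 0.0297, 0.1617]
ee_rot: [0.694, -0.138, 0.138, -0.694]
force: [-0.1, 0.1, -0.6]
width: 0.006
```

step_arm(increments=[{"dx":0,"dy":0.6,"dz":0,"wx":0,"wy":0,"wz":0},{"dx":0,"dy":0.6,"dz":0,"wx":0,"wy":0,"wz":0},{"dx":0,"dy":0.6,"dz":0,"wx":0,"wy":0,"wz":0},{"dx":0,"dy":0.6,"dz":0,"wx":0,"wy":0,"wz":0},{"dx":0,"dy":0.6,"dz":0,"wx":0,"wy":0,"wz":0},{"dx":0,"dy":0.2,"dz":0,"wx":0,"wy":0,"wz":0},{"dx":0,"dy":0,"dz":0,"wx":0,"wy":0,"wz":0},{"dx":0,"dy":0,"dz":0,"wx":0,"wy":0,"wz":0}])

```text
t: 8.4
tcp_pos: [0.504, 0.0296, 0.1304]
ee_rot: [-0.694, 0.138, -0.138, 0.694]
force: [0.2, 0.2, -0.4]
width: 0.005
```

step_arm(increments=[{"dx":0,"dy":-1.6,"dz":0,"wx":0,"wy":0,"wz":0},{"dx":0,"dy":-1.6,"dz":0,"wx":0,"wy":0,"wz":0},{"dx":0,"dy":-1.6,"dz":0,"wx":0,"wy":0,"wz":0},{"dx":0,"dy":-1.6,"dz":0,"wx":0,"wy":0,"wz":0},{"dx":0,"dy":-1.6,"dz":0,"wx":0,"wy":0,"wz":0},{"dx":0,"dy":-1.6,"dz":0,"wx":0,"wy":0,"wz":0},{"dx":0,"dy":-1.6,"dz":0,"wx":0,"wy":0,"wz":0},{"dx":0,"dy":-1.6,"dz":0,"wx":0,"wy":0,"wz":0}])

```text
t: 9.07
tcp_pos: [0.5041, 0.0296, 0.2599]
ee_rot: [-0.694, 0.137, -0.138, 0.694]
force: [0.0, -0.3, 0.1]
width: 0.003
```

step_arm(increments=[{"dx":-1.5,"dy":0,"dz":1.5,"wx":0,"wy":0,"wz":0},{"dx":-1.5,"dy":0,"dz":1.5,"wx":0,"wy":0,"wz":0},{"dx":-1.5,"dy":0,"dz":1.5,"wx":0,"wy":0,"wz":0},{"dx":-1.5,"dy":0,"dz":1.5,"wx":0,"wy":0,"wz":0},{"dx":-1.5,"dy":0,"dz":1.5,"wx":0,"wy":0,"wz":0},{"dx":-1.5,"dy":0,"dz":1.5,"wx":0,"wy":0,"wz":0},{"dx":-1.5,"dy":0,"dz":1.5,"wx":0,"wy":0,"wz":0},{"dx":0,"dy":0,"dz":0,"wx":0,"wy":0,"wz":0}])

```text
t: 9.73
tcp_pos: [0.4458, 0.1695, 0.2591]
ee_rot: [-0.693, 0.136, -0.136, 0.694]
force: [-0.6, 0.5, -0.5]
width: 0.003
```

```bash
python3 - <<'E'
from h import *
from station import snapshot
for n,y,x in(("top",135,210),("side",150,210)):
    p,d=snapshot(n); cv2.imwrite(f"pics/{n}4.png",p);cv2.imwrite(f"pics/{n}4z.png",cv2.resize(p[y:y+105,x:x+120],None,fx=5,fy=5,interpolation=cv2.INTER_CUBIC))
E
```

```text
(no output)
```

View pics/side4z.png

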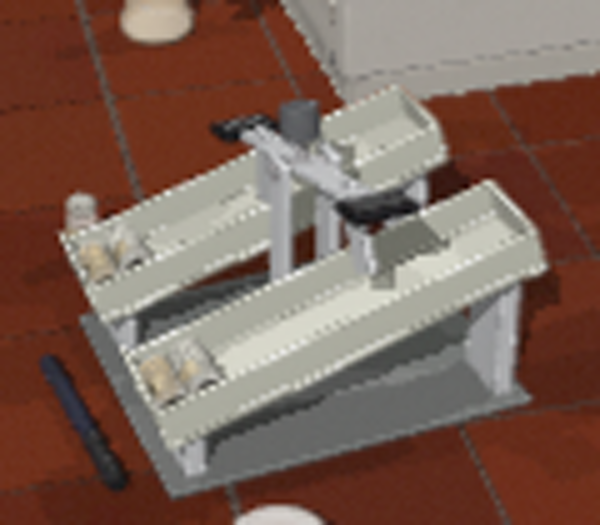

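View pics/top4.png

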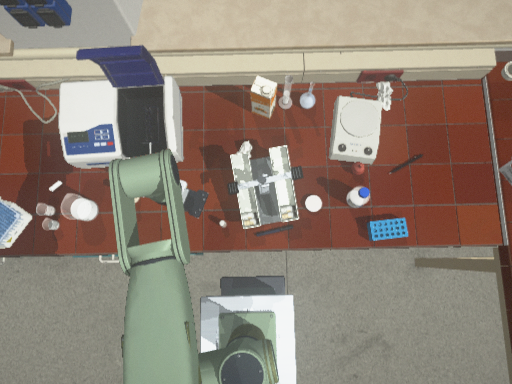

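View pics/top4z.png

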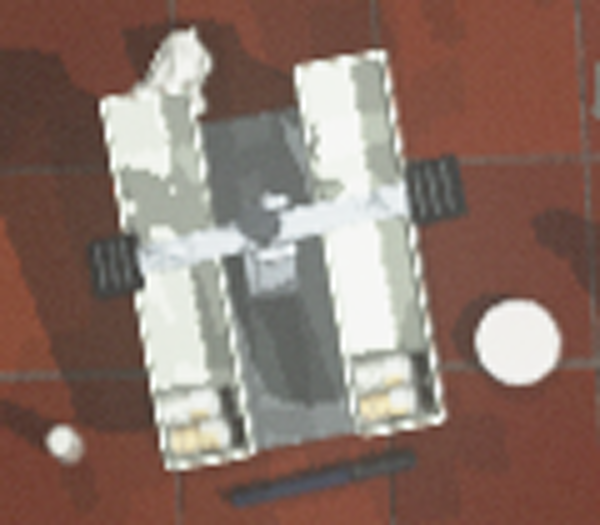

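Both vials are at the front of the left lane: (195,437) and (200,405) in the zoomed top view. The gate is back as it began, the bystanders haven't moved, and the arm is clear, so I'm handing in.

```bash
python3 - <<'E'
from station import bot, close_job
s=bot.observe();print(s["t"],abs(s["joint_velocities"]).max(),s["force"])
print(close_job())
E
```

```text
9.8333 0.029039237041003224 [1.30435813 0.20442952 0.00956052]
the job is handed in; nothing more can be done
None
```

The job is done and handed in at about 9.8 s of the 45 s allowed. With closed fingertips I pressed the right pad down, and the gate rocked over. Both waiting vials rolled to the front of the left lane. They showed no movement between pictures about two seconds apart, so I pressed the left pad down and backed the arm clear.

**Final state:** the last pictures from both cameras show the gate leaning as it did at the start, with its right end up and the left lane shut. All four vials lie at the front ends of their lanes, and the things around the feeder look unmoved.

**Forces:** the forces read at the end of each move stayed below about 1.5 N.

**Checks:** none failed or disagreed. The first move call was refused as "invalid input" because it left out the zero values in each row. Nothing moved, and I resent it in full.

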